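Load the drill guide into its covered rail

TASK

Lift the loose orange cover off the mouth of the drilling dock's rail and stand it upright in the middle of the round cork mat. Then get the aluminium drill guide out of the wooden box and slide it, nose first, into the rail from the open end until the nose is fully home against the red stop, and let go. Leave the hammer, pin tray, grey pot and jar where they are.

Things in the scene. Friction and masses are not known exactly. Their poses are not given: they have to be found in the camera images.
- dock: Fixed drilling dock: white base plate 210 long (x) x 96 wide (y) x 10 thick, z up, origin at the centre of its underside. The guide is slid in along +x. A dark steel C-shaped rail lies on the centre line from its open mouth (x = -35) to a red stop (x = 95). From x = -105 to the mouth the plate is a bare apron level with the channel floor (z = 10).
- mouth (a point): Centre of the rail's open mouth on the channel floor (dock x = -35, z = 10 mm), axes as the dock's. The channel is 43 wide and 9 high inside, under two inward lips 4 thick (top at dock z = 23) that leave a slot 26 wide; the rail is 55 wide outside. Two short flares widen the mouth, reaching 14 mm out over the apron.
- stop (a point): Centre of the red stop's face on the channel floor (dock x = 95, z = 10 mm), where the guide's nose must arrive; axes as the dock's. The block is 30 tall, 55 wide.
- bridge (a point): Centre of the top of the blue steel bridge, which stands over the rail's far part from dock x = 15 to 95: 76 wide over its legs, underside at z = 46, top at z = 52, above the table. The guide's rib passes under it; its handle and gripper fingers do not.
- cover: Loose orange cover over the rail's mouth, 60 long (x) x 80 wide (y), open below and at its +x end (walls 5, roof 6 thick), about 0.12 kg. On its roof (z = 26) a grip fin 40 long (x), 14 thick (y), up to z = 54. Origin at the centre of its underside, z up. It starts on the dock's plate at about dock x = -45, axes roughly as the dock's, and lifts straight off.
- mat: Fixed round cork mat on the table, 140 across, 3 thick; origin at the centre of its underside.
- box: Fixed small wooden box without a floor, 104 long (x) x 76 wide (y), 69 high with the opened flap lying on its roof; inside 64 wide, 58 high. Origin at the centre of its base; open end at +x (x = 52). The drill guide lies on the table half inside, black handle under the roof, nose sticking out 75 to 95 mm along +x.
- guide: Silver drill guide, 170 long (x) x 40 wide (y), about 0.25 kg, on the table half in the box. Origin at the centre of the underside, z up, nose at x = 85. A flat shoe 6 thick, 170 x 40, fits the rail's channel; on it a rib 18 thick (y), x = -47 to 83, up to z = 30; at the tail a black handle, x = -81 to -51, 18 thick, up to z = 50. Home in the rail, the tail stands 40 out of the mouth.
- nose (a point): Middle of the guide's nose edge on the underside (guide x = 85, z = 0).
- handle (a point): Middle of the black handle, a good place to grip across y (guide x = -66, z = 38).
- tray: Bystander: round stainless magnetic tray with brass pins, 148 across, 18 high, origin at the centre of its underside.
- hammer: Bystander: black nylon hammer lying on the table, 240 long, its handle along x.
- pot: Bystander: round dark grey silicone bumper pot, 72 across, 55 high; origin at the centre of its underside.
- jar: Bystander: pale round jar with a white cap, 60 across, 85 high; origin at the centre of its underside.

How it is judged:
On the way, in this order (a step that is already met when the one before it is completed fails the run):
1. the cover stands upright on the cork mat, let go (horizontal distance between cover and mat below 0.035 m and angle between cover's own z axis and vertical below 0.1 rad and height (world z) of cover below 0.008 m and linear speed of cover below 0.03 m/s and contact force between the fingers and cover below 0.1 N), for 0.2 s.
2. the guide's nose is 5 to 75 mm inside the rail, its shoe under the lips (x of nose in the frame of mouth between 0.005 and 0.075 m and y of nose in the frame of mouth between -0.006 and 0.006 m and z of nose in the frame of mouth between -0.004 and 0.006 m), for 0.1 s.
At the end, for the whole second after the job is handed in: The guide lies flat in the rail, let go and at rest, its nose within 4 mm of the red stop; the cover stands upright on the cork mat, its centre within 35 mm of the mat's centre; the hammer, tray, pot and jar were not moved more than 40 mm (x of nose in the frame of stop between -0.004 and 0.004 m and y of nose in the frame of stop between -0.005 and 0.005 m and z of nose in the frame of stop between -0.004 and 0.004 m and angle between the x axis of guide and the x axis of dock, either way round below 0.07 rad and angle between guide's own z axis and vertical below 0.05 rad and linear speed of guide below 0.01 m/s and horizontal distance between cover and mat below 0.035 m and angle between cover's own z axis and vertical below 0.1 rad and height (world z) of cover below 0.008 m and linear speed of cover below 0.03 m/s); the robot touches nothing.
It fails at once if the hammer is moved more than 40 mm (distance of hammer from where it was at the start of the episode above 0.04 m).
It fails at once if the tray is moved more than 40 mm (distance of tray from where it was at the start of the episode above 0.04 m).
It fails at once if the pot is moved more than 40 mm (distance of pot from where it was at the start of the episode above 0.04 m).
It fails at once if the jar is moved more than 40 mm (distance of jar from where it was at the start of the episode above 0.04 m).
It also fails if it takes over 58 s, if anything falls off the work surface, if the arm or the gripper's body presses on something with over 40 N, if the wrist force passes 120 N, or if a joint passes its speed limit or range.

ROBOT

A 6-joint arm with a two-finger parallel gripper is mounted at the origin on the work surface. World frame = base frame: x ahead of the robot, y to its left, z up, the work surface at z = 0. Lengths are in m, angles in rad, forces in N, time in s.
With the tool pointing down it reaches from about 0.3 to 0.85 m from the base axis. Payload 5.4 kg.
Tool frame: the origin (TCP) lies at the centre of the arm's flange, where the gripper is bolted on; the fingertips stand 173 mm ahead of it and the grasp point (between the pads) lies 155 mm ahead of it; z points along the fingers, y is the line along which they close (so a half turn about z gives the same grasp; the last joint's range is limited). The gripper opens to 85 mm and grips with 20 to 120 N. Pads are 22 mm wide; open, the fingers measure 114 mm over their backs; the gripper's body (76 mm by 85 mm) begins 54 mm behind the grasp point. The pads swing forward as they close: fully open they stand 13 mm farther back than shut.
Start: joints at [0.924, 0.158, 1.597, -0, 1.386, -0.21], TCP at [0.243, 0.521, 0.405] pointing down, gripper open.
Joint ranges: [-2.91, 2.91], [-0.94, 2.29], [0.18, 2.7], [-1.29, 4.43], [0.17, 2.64], [-3, 3]. Speed limits (rad/s): [2.57, 2.57, 3.14, 3.14, 3.14, 3.14].

INTERFACE

Orientations are given as a rotation vector (axis times angle).
In Python, from rig import ctrl, viewer, ticket gives the robot as it stands. The module is installed in compiled form; this text tells all that it offers.
- The arm moves only by the shell command python3 -m crank 'ROWS' [FORCE]. ROWS is JSON, a list of rows, each an object of numbers: "x", "y", "z": the shift along the tool's x, y, z in cm; "ax", "ay", "az": the turn, a rotation vector about the tool's x, y, z in degrees; "jaw": the finger opening in cm, from 0 to 8.54. A call has 1 to 5 rows; each row shifts and turns the commanded pose from where the row before left it, along the tool's axes as they then stand; what a row does not reach is not made up. A row lasts 1/8 s, in which the tool goes at most 62.5 mm and 10.7 degrees, less where a joint would pass 70% of its speed; a pose out of reach is approached as far as the arm can. A call is refused whole if a number of a shift passes 6.25 or a number of a turn 10.7, either way. A call with a gripper value outside its range is refused whole. The fingers move at their own pace and stop on an object; FORCE is the grip in N (left out, the last holds). Time passes only in rows, so rows that do not move let the fingers close. It gives the time, the measured TCP pose, the force, the opening and the grip force at its end, in the units of the state.
- ctrl.state(): the state, without advancing time (a new reading comes with each control period).
- viewer.camera(name): name is "scene" or "top" or "wrist"; returns a dict with "image" (384x512x3 uint8, blue, green, red), "vfov" (degrees; the focal length in pixels is half the picture's height over the tangent of half this angle, whatever the lens; pixels are square), "cx", "cy" (the principal point, pixels), "D" ([k1, k2, p1, p2, k3] as OpenCV has them; the pictures are not rectified), "T" (4x4, takes a point from camera to world coordinates). Camera axes: x right, y down, z forward; pixel columns grow to the right and rows downward; lengths in m; the calibration is good to about 2 mm. A picture is of the moment at which its call begins. There is no depth.
- ticket.sign_off(): hands the job in; it is judged then, once.
Trained networks look in the newest picture that a camera, given by its name, has taken for a name from the list of things; names that differ only in an ending like _2 or _b are one class to them, and where a whole thing is asked for, a point or a joint stands for the part that bears it (a point fixed in the world has none). Each returns a list of dicts, best first, with "p" (0 to 1); they miss things now and then, are a little off and sometimes report something else, mostly with a low value. They report only what shows in the picture. A call takes as long as a camera call.
- viewer.boxes_of(camera, target): "extent" ([left, top, right, bottom] in pixels, round what is visible of it).
- viewer.outline_of(camera, target): "mask" (384x512 bool, what is visible of it) and "extent" ([left, top, right, bottom] in pixels, round what is visible of it).
- viewer.spot_point(camera, target): "centre" ([column, row] in pixels: a listed point, or the origin of a listed thing).
The state is a dict: "clock": time; "joints": joint angles; "qd": joint speeds; "joint_efforts": joint torques, N m; "tool_pos": TCP position; "tool_rot": TCP orientation; "ft_force": force on the tool from outside, world axes, zero at the start; "wrist_torque": the same for the moment, N m; "finger_gap": finger opening in m; "finger_force": force on a finger pad.
Only numpy, scipy, OpenCV 4.12 (cv2) and the standard library are available. Lean on these libraries where they do the work, as an engineer would, in place of code of your own. Each camera call takes 0.05 s, during which the arm holds its last target. There are 200 camera calls.

## Working session

There is one attempt and no reset: what is moved stays moved. The work goes in short steps, Python scripts to look and compute and a shell command to move; the robot and the scene stay as the last step left them, time stands still between calls to the robot, and variables do not carry over. Pictures are saved under pics/ and viewed, at most 10 in all, crops included, and the job is handed in when it is done.

```bash
mkdir -p pics
cat > h.py <<'E'
import numpy as np, cv2
from scipy.spatial.transform import Rotation as R
from rig import ctrl, viewer
def K(c):
    f=c["image"].shape[0]/2/np.tan(np.radians(c["vfov"])/2)
    return np.array([[f,0,c["cx"]],[0,f,c["cy"]],[0,0,1.]])
def toworld(c,uv,z):
    uv=np.array(uv,float).reshape(-1,1,2)
    n=cv2.undistortPoints(uv,K(c),np.array(c["D"],float)).reshape(-1,2)
    T=np.array(c["T"]); d=np.c_[n,np.ones(len(n))]@T[:3,:3].T; o=T[:3,3]
    return o+d*((z-o[2])/d[:,2])[:,None]
def topix(c,P):
    T=np.linalg.inv(np.array(c["T"])); P=np.array(P,float).reshape(-1,3)
    r=cv2.Rodrigues(T[:3,:3])[0]
    return cv2.projectPoints(P,r,T[:3,3],K(c),np.array(c["D"],float))[0].reshape(-1,2)
def delta(goal):
    "shift in tool axes, cm, from the present TCP to goal"
    s=ctrl.state(); return R.from_rotvec(s["tool_rot"]).inv().apply(np.array(goal)-s["tool_pos"])*100
E
python3 - <<'E'
from h import *
for n in ["top","scene"]:
    c=viewer.camera(n); cv2.imwrite(f"pics/{n}0.png",c["image"])
    print(n,np.round(c["T"],3).tolist(),c["vfov"])
    for t in ["dock","mouth","stop","bridge","cover","mat","box","guide","nose","handle","tray","hammer","pot","jar"]:
        r=viewer.spot_point(n,t)
        z={"mouth":.01,"stop":.01,"bridge":.052}.get(t,0.0)
        if t=="cover": z=.01
        print(t,[(np.round(q["centre"],1).tolist(),round(q["p"],2),np.round(toworld(c,q["centre"],z)[0],3).tolist()) for q in r[:2]])
s=ctrl.state();print(s["tool_pos"],R.from_rotvec(s["tool_rot"]).as_matrix().round(3).tolist(),s["clock"])
E
```

```text
top [[0.026, -0.994, 0.103, 0.431], [-1.0, -0.026, 0.005, -0.018], [-0.003, -0.103, -0.995, 1.638], [0.0, 0.0, 0.0, 1.0]] 43.22808925218539
dock [([199.0, 194.1], 0.74, [0.605, 0.165, 0.0])]
mouth [([208.6, 191.5], 0.59, [0.614, 0.132, 0.01])]
stop [([169.3, 190.3], 0.64, [0.614, 0.265, 0.01]), ([208.1, 190.6], 0.49, [0.617, 0.133, 0.01])]
bridge [([178.3, 192.0], 0.88, [0.605, 0.227, 0.052]), ([209.2, 194.5], 0.73, [0.599, 0.125, 0.052])]
cover [([210.0, 195.0], 0.96, [0.602, 0.126, 0.01])]
mat [([201.4, 251.1], 0.98, [0.413, 0.15, 0.0]), ([401.9, 206.3], 0.3, [0.581, -0.525, 0.0])]
box [([342.6, 225.7], 0.89, [0.51, -0.324, 0.0]), ([404.2, 206.9], 0.53, [0.58, -0.533, 0.0])]
guide [([328.8, 229.0], 0.52, [0.498, -0.278, 0.0]), ([328.3, 160.4], 0.2, [0.733, -0.274, 0.0])]
nose [([306.3, 224.5], 0.79, [0.511, -0.201, 0.0])]
handle []
tray [([100.5, 213.6], 0.91, [0.53, 0.497, 0.0])]
hammer [([254.5, 140.2], 0.82, [0.797, -0.019, 0.0]), ([400.4, 206.7], 0.68, [0.58, -0.52, 0.0])]
pot [([253.8, 140.6], 0.75, [0.795, -0.017, 0.0]), ([404.4, 204.9], 0.56, [0.586, -0.533, 0.0])]
jar [([32
[... 401 characters left out ...]
[289.7, 173.5], 0.73, [0.589, 0.13, 0.01])]
mat [([258.6, 137.1], 0.8, [0.414, 0.147, 0.0])]
box [([150.8, 237.3], 0.95, [0.501, -0.319, 0.0])]
guide [([97.7, 302.1], 0.73, [0.575, -0.526, 0.0]), ([161.5, 229.1], 0.62, [0.498, -0.281, 0.0])]
nose [([185.2, 212.6], 0.74, [0.496, -0.197, 0.0]), ([212.0, 290.3], 0.63, [0.737, -0.271, 0.0])]
handle []
tray [([363.8, 105.9], 0.82, [0.534, 0.51, 0.0])]
hammer [([296.7, 252.0], 0.82, [0.795, -0.02, 0.0])]
pot [([96.7, 301.0], 0.72, [0.57, -0.527, 0.0])]
jar [([212.1, 288.5], 0.83, [0.733, -0.268, 0.0]), ([100.3, 302.9], 0.72, [0.581, -0.522, 0.0])]
[0.24326124 0.5209963  0.40469015] [[-0.906, 0.423, 0.0], [0.423, 0.906, 0.0], [-0.0, 0.0, -1.0]] 1.5
```

Run:
```python
import cv2
a=cv2.imread("pics/top0.png")[110:290,60:440]; cv2.imwrite("pics/top0c.png",cv2.resize(a,None,fx=2.1,fy=2.1,interpolation=2))
a=cv2.imread("pics/scene0.png"); cv2.imwrite("pics/scene0c.png",cv2.resize(a,None,fx=1.55,fy=1.55,interpolation=2))
```

```text
(no output)
```

View pics/top0c.png

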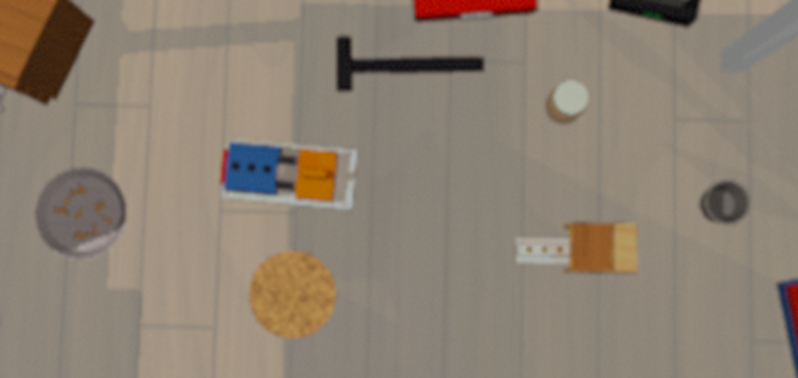

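View pics/scene0c.png

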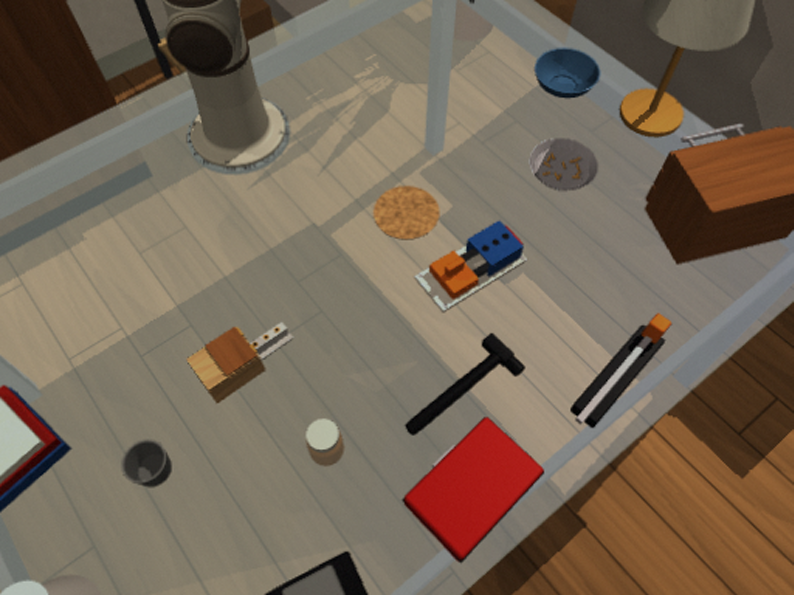

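The top view (2.1x crop) shows the dock at about (290,176) with the blue bridge on its left and the orange cover on its right. The mat is at (292,294) and the box at (603,248), with the guide's nose out at (517,250). The scene view agrees: dock x and box x both run roughly along world +y. I'll move over the cover.

```bash
python3 -m crank '[{"x":-5.4,"y":-2.3},{"x":-5.4,"y":-2.3},{"x":-5.4,"y":-2.3},{"x":-5.4,"y":-2.3},{"x":-5.4,"y":-2.3}]' | tail -5
python3 -m crank '[{"x":-5.4,"y":-2.3},{"x":-5.4,"y":-2.3},{"x":-5.4,"y":-2.3},{"x":-5.4,"y":-2.3},{"az":10}]' | tail -1
python3 -m crank '[{"az":10},{"az":10},{"az":10},{"az":10},{"az":10}]' | tail -1
python3 -m crank '[{"az":5},{}]' | tail -3
python3 - <<'E'
from h import *
s=ctrl.state();print(s["clock"],s["tool_pos"],R.from_rotvec(s["tool_rot"]).as_matrix().round(3).tolist(),np.round(s["joints"],2))
c=viewer.camera("wrist");cv2.imwrite("pics/w1.png",cv2.resize(c["image"],None,fx=1.5,fy=1.5))
cv2.imwrite("pics/w1raw.png",c["image"])
print(np.round(c["T"],3).tolist(),c["vfov"])
for t,z in [("cover",.01),("mouth",.01),("stop",.01),("bridge",.052),("dock",0),("mat",0)]:
    print(t,[(np.round(q["centre"],1).tolist(),round(q["p"],2),np.round(toworld(c,q["centre"],z)[0],4).tolist()) for q in viewer.spot_point("wrist",t)[:2]])
E
```

```text
1.5 [0.24326124 0.5209963  0.40469015] [[-0.906, 0.423, 0.0], [0.423, 0.906, 0.0], [-0.0, 0.0, -1.0]] [ 0.92  0.16  1.6   0.    1.39 -0.21]
[[0.424, 0.858, 0.291, 0.169], [0.906, -0.402, -0.136, 0.556], [0.0, 0.321, -0.947, 0.374], [0.0, 0.0, 0.0, 1.0]] 61.465799016934426
cover []
mouth []
stop []
bridge []
dock []
mat []$[0]: bad value
$[0]: bad value
$[0]: bad value
$[0]: bad value
```

View pics/w1.png

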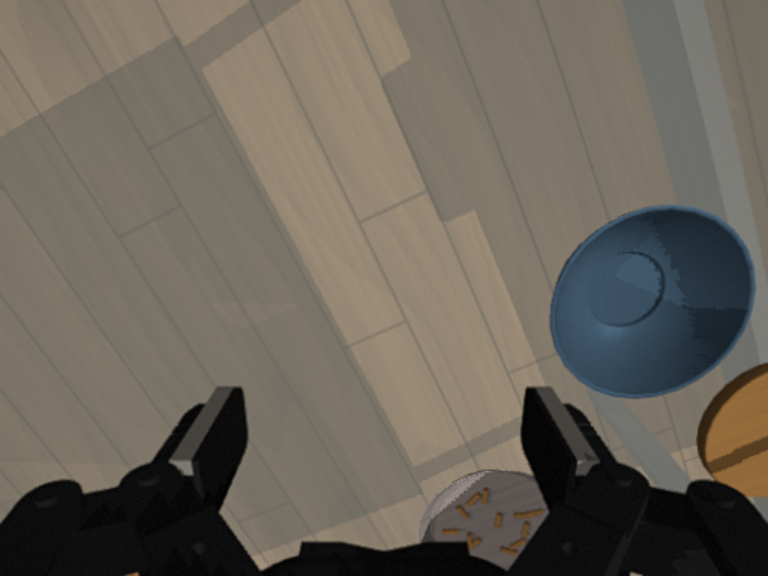

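The picture shows the old spot: blue bowl at (650,300), tray at bottom. The rows were refused because every key is needed.

```bash
python3 -m crank '[{"x":-5.4,"y":-2.3,"z":0,"ax":0,"ay":0,"az":0,"jaw":8.54},{"x":-5.4,"y":-2.3,"z":0,"ax":0,"ay":0,"az":0,"jaw":8.54},{"x":-5.4,"y":-2.3,"z":0,"ax":0,"ay":0,"az":0,"jaw":8.54},{"x":-5.4,"y":-2.3,"z":0,"ax":0,"ay":0,"az":0,"jaw":8.54},{"x":-5.4,"y":-2.3,"z":0,"ax":0,"ay":0,"az":0,"jaw":8.54}]' | tail -5
python3 -m crank '[{"x":-5.4,"y":-2.3,"z":0,"ax":0,"ay":0,"az":0,"jaw":8.54},{"x":-5.4,"y":-2.3,"z":0,"ax":0,"ay":0,"az":0,"jaw":8.54},{"x":-5.4,"y":-2.3,"z":0,"ax":0,"ay":0,"az":0,"jaw":8.54},{"x":-5.4,"y":-2.3,"z":0,"ax":0,"ay":0,"az":0,"jaw":8.54},{"x":0,"y":0,"z":0,"ax":0,"ay":0,"az":10,"jaw":8.54}]' | tail -1
python3 -m crank '[{"x":0,"y":0,"z":0,"ax":0,"ay":0,"az":10,"jaw":8.54},{"x":0,"y":0,"z":0,"ax":0,"ay":0,"az":10,"jaw":8.54},{"x":0,"y":0,"z":0,"ax":0,"ay":0,"az":10,"jaw":8.54},{"x":0,"y":0,"z":0,"ax":0,"ay":0,"az":10,"jaw":8.54},{"x":0,"y":0,"z":0,"ax":0,"ay":0,"az":10,"jaw":8.54}]' | tail -1
python3 -m crank '[{"x":0,"y":0,"z":0,"ax":0,"ay":0,"az":5,"jaw":8.54},{"x":0,"y":0,"z":0,"ax":0,"ay":0,"az":0,"jaw":8.54}]' | tail -3
cat > look.py <<'E'
from h import *
import sys
name=sys.argv[1]
s=ctrl.state();print(s["clock"],s["tool_pos"],R.from_rotvec(s["tool_rot"]).as_matrix().round(3).tolist(),np.round(s["joints"],2))
c=viewer.camera("wrist");cv2.imwrite(f"pics/{name}.png",cv2.resize(c["image"],None,fx=1.5,fy=1.5))
np.save(f"{name}.npy",c,allow_pickle=True)
for a in sys.argv[2:]:
    t,z=a.split(":")
    print(t,[(np.round(q["centre"],1).tolist(),round(q["p"],2),np.round(toworld(c,q["centre"],float(z))[0],4).tolist()) for q in viewer.spot_point("wrist",t)[:2]])
E
python3 look.py w2 cover:.01 mouth:.01 stop:.01 bridge:.052 dock:0 mat:0
```

```text
tool_pos: [0.4403, 0.301, 0.4049]
tool_rot: [0.681, 3.066, 0.001]
ft_force: [0.6, 0.1, 0.1]
finger_gap: 0.0852
finger_force: 0.0
finger_force: 0.0
finger_force: 0.0
ft_force: [0.8, -0.2, -0.4]
finger_gap: 0.0857
finger_force: 0.0
3.975 [0.5960611  0.12785433 0.40467124] [[-0.001, 1.0, -0.0], [1.0, 0.001, -0.0], [-0.0, -0.0, -1.0]] [ 0.01  0.25  1.49 -0.    1.4   0.01]
cover [([266.4, 164.6], 0.65, [0.6085, 0.1244, 0.01])]
mouth []
stop [([278.7, 33.3], 0.64, [0.6198, 0.2622, 0.01])]
bridge [([273.7, 73.9], 0.72, [0.6131, 0.2214, 0.052]), ([270.3, 121.1], 0.67, [0.6105, 0.1779, 0.052])]
dock [([269.7, 123.4], 0.79, [0.6121, 0.1701, 0.0])]
mat [([100.1, 132.3], 0.81, [0.4163, 0.1606, 0.0])]
```

View pics/w2.png

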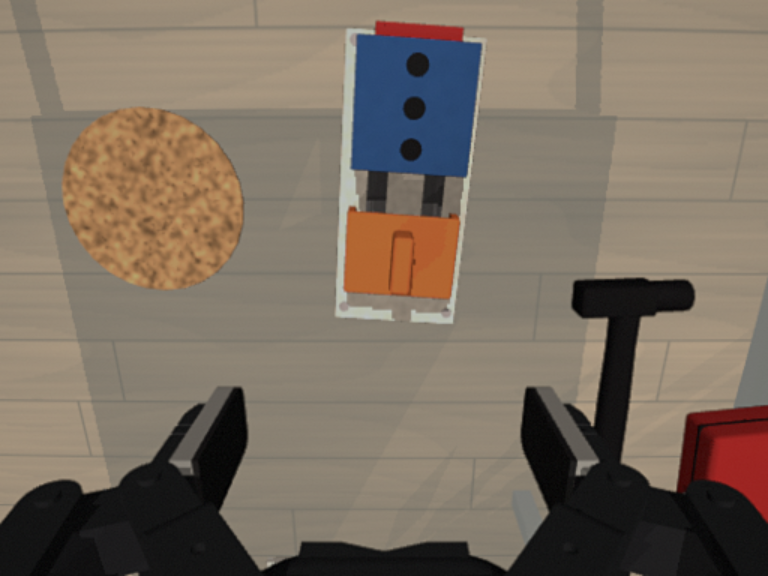

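The wrist picture (1.5x) shows the plate corners at (347,30), (484,40), (452,323) and (336,317). The fin's top runs from (403,233) to (400,292), and the mat is near (153,198).

Run:
```python
from h import *
c=np.load("w2.npy",allow_pickle=True).item()
p=lambda uv,z:toworld(c,np.array(uv)/1.5,z)
q=p([[347,30],[484,40],[452,323],[336,317]],.01); print(q.round(4).tolist(), "size",np.linalg.norm(q[0]-q[3]),np.linalg.norm(q[2]-q[3]))
# undistorted fit: rect 210x96
obj=np.array([[105,48],[105,-48],[-105,-48],[-105,48]])/1000
o=obj-obj.mean(0);w=q[:,:2]-q[:,:2].mean(0)
a=np.arctan2((o[:,0]*w[:,1]-o[:,1]*w[:,0]).sum(),(o*w).sum()); print("dock",q.mean(0),"yaw",np.degrees(a))
f=p([[403,233],[400,293]],.064);print("fin",f.tolist(),f.mean(0),np.degrees(np.arctan2(*(f[0]-f[1])[1::-1])),np.linalg.norm(f[0]-f[1]))
f=p([[349,212],[458,217],[450,299],[345,294]],.036);print("roof",f.tolist(),f.mean(0))
hsv=cv2.cvtColor(c["image"],cv2.COLOR_BGR2HSV);print(hsv[132,100],hsv[60,260])
e=p([[63,182],[243,198],[150,107],[158,290]],.003);print("mat",e.round(4).tolist())
g=f.mean(0);print("delta to grasp",delta([g[0],g[1],.215]))
```

```text
[[0.5715, 0.2746, 0.01], [0.6645, 0.2686, 0.01], [0.6517, 0.0613, 0.01], [0.5578, 0.0665, 0.01]] size 0.20853723337124108 0.09407717619499127
dock [0.61137947 0.16775062 0.01      ] yaw 86.36973829967377
fin [[0.6087875844203763, 0.14637171413941177, 0.064], [0.6072685798740736, 0.10525017866972247, 0.064]] [0.60802808 0.12581095 0.064     ] 87.8844905692242 0.041149581458340544
roof [[0.5720511360897289, 0.15549768319221371, 0.035999999999999976], [0.6483575167585819, 0.15199111781749405, 0.035999999999999976], [0.6453672210205935, 0.09106151537929769, 0.035999999999999976], [0.5677179344855456, 0.09501040777114203, 0.035999999999999976]] [0.60837345 0.12339018 0.036     ]
[ 15 131 164] [108 158 116]
mat [[0.3522, 0.1739, 0.003], [0.4892, 0.161, 0.003], [0.4273, 0.2267, 0.003], [0.4129, 0.0873, 0.003]]
delta to grasp [-0.44390956  1.23208467 18.96753036]
```

```bash
python3 -m crank '[{"x":-0.3,"y":1.2,"z":4,"ax":0,"ay":0,"az":3,"jaw":8.54},{"x":0,"y":0,"z":5,"ax":0,"ay":0,"az":0,"jaw":8.54},{"x":0,"y":0,"z":5,"ax":0,"ay":0,"az":0,"jaw":5},{"x":0,"y":0,"z":4,"ax":0,"ay":0,"az":0,"jaw":5},{"x":0,"y":0,"z":0.9,"ax":0,"ay":0,"az":0,"jaw":4}]' 40
python3 -m crank '[{"x":0,"y":0,"z":0,"ax":0,"ay":0,"az":0,"jaw":0},{"x":0,"y":0,"z":0,"ax":0,"ay":0,"az":0,"jaw":0},{"x":0,"y":0,"z":0,"ax":0,"ay":0,"az":0,"jaw":0},{"x":0,"y":0,"z":0,"ax":0,"ay":0,"az":0,"jaw":0}]' 40
```

```text
clock: 4.95
tool_pos: [0.6066, 0.1248, 0.2124]
tool_rot: [-2.276, -2.159, 0.007]
ft_force: [0.3, 0.1, -0.4]
finger_gap: 0.0403
finger_force: 0.0
clock: 5.45
tool_pos: [0.609, 0.1248, 0.2178]
tool_rot: [2.277, 2.16, 0.004]
ft_force: [-0.1, -0.2, 6.3]
finger_gap: 0.013
finger_force: 42.7
```

```bash
python3 -m crank '[{"x":0,"y":0,"z":-1,"ax":0,"ay":0,"az":0,"jaw":0},{"x":0,"y":0,"z":-3,"ax":0,"ay":0,"az":0,"jaw":0},{"x":0,"y":0,"z":-3,"ax":0,"ay":0,"az":0,"jaw":0},{"x":0,"y":0,"z":0,"ax":0,"ay":0,"az":0,"jaw":0}]' 50
python3 - <<'E'
from h import *
print(delta([.4195,.158,.2108]))
E
```

```text
clock: 5.95
tool_pos: [0.609, 0.1249, 0.2887]
tool_rot: [2.276, 2.159, 0.007]
ft_force: [-0.3, -0.1, 0.2]
finger_gap: 0.0128
finger_force: 48.9
[  2.30579643 -19.14656036   7.67891795]
```

```bash
python3 -m crank '[{"x":0.6,"y":-4.8,"z":0,"ax":0,"ay":0,"az":0,"jaw":0},{"x":0.6,"y":-4.8,"z":0,"ax":0,"ay":0,"az":0,"jaw":0},{"x":0.6,"y":-4.8,"z":0,"ax":0,"ay":0,"az":0,"jaw":0},{"x":0.5,"y":-4.75,"z":0,"ax":0,"ay":0,"az":0,"jaw":0},{"x":0,"y":0,"z":1,"ax":0,"ay":0,"az":0,"jaw":0}]' 50
python3 look.py w3 cover:.07 mat:0
```

```text
clock: 6.58
tool_pos: [0.4146, 0.1584, 0.2736]
tool_rot: [-2.276, -2.162, 0.005]
ft_force: [1.4, -0.5, -1.2]
finger_gap: 0.0128
finger_force: 49.2
6.575 [0.41458634 0.15841361 0.27359766] [[0.051, 0.999, -0.004], [0.999, -0.051, -0.0], [-0.0, -0.004, -1.0]] [ 0.09 -0.03  2.08  0.    1.1   0.14]
cover [([254.6, 231.8], 0.55, [0.4132, 0.1596, 0.07])]
mat [([262.7, 198.3], 0.61, [0.419, 0.1557, -0.0])]
```

View pics/w3.png

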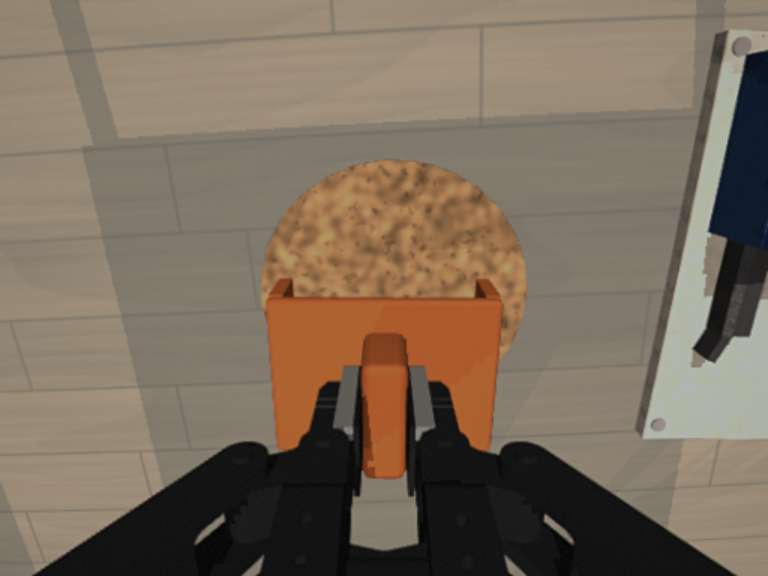

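The cover hangs level in the fingers over the mat (mat centre near (394,290)). Now I lower it.

```bash
python3 -m crank '[{"x":0,"y":0,"z":3,"ax":0,"ay":0,"az":0,"jaw":0},{"x":0,"y":0,"z":2,"ax":0,"ay":0,"az":0,"jaw":0},{"x":0,"y":0,"z":0.8,"ax":0,"ay":0,"az":0,"jaw":0},{"x":0,"y":0,"z":0.5,"ax":0,"ay":0,"az":0,"jaw":0},{"x":0,"y":0,"z":0,"ax":0,"ay":0,"az":0,"jaw":0}]' 50
```

```text
clock: 7.35
tool_pos: [0.4186, 0.1579, 0.213]
tool_rot: [2.279, 2.162, 0.001]
ft_force: [0.2, -0.6, -1.4]
finger_gap: 0.0126
finger_force: 49.1
```

```bash
python3 -m crank '[{"x":0,"y":0,"z":0.2,"ax":0,"ay":0,"az":0,"jaw":0},{"x":0,"y":0,"z":0,"ax":0,"ay":0,"az":0,"jaw":0},{"x":0,"y":0,"z":0,"ax":0,"ay":0,"az":0,"jaw":3},{"x":0,"y":0,"z":0,"ax":0,"ay":0,"az":0,"jaw":5},{"x":0,"y":0,"z":-3,"ax":0,"ay":0,"az":0,"jaw":5}]' 50
python3 -m crank '[{"x":0,"y":0,"z":-5,"ax":0,"ay":0,"az":0,"jaw":5},{"x":0,"y":0,"z":-5,"ax":0,"ay":0,"az":0,"jaw":5},{"x":0,"y":0,"z":-2,"ax":0,"ay":0,"az":0,"jaw":5},{"x":0,"y":0,"z":0,"ax":0,"ay":0,"az":0,"jaw":5}]' 50
python3 - <<'E'
from h import *
c=viewer.camera("wrist");print([(q["p"],toworld(c,q["centre"],.003)) for q in viewer.spot_point("wrist","cover")])
m=viewer.outline_of("wrist","cover");e=m[0]["extent"];print(m[0]["p"],e,toworld(c,[[e[0],e[1]],[e[2],e[1]],[e[0],e[3]]],.029))
print(delta([.51,-.235,.36]))
E
```

```text
clock: 7.98
tool_pos: [0.4168, 0.1577, 0.2393]
tool_rot: [-2.277, -2.16, 0.006]
ft_force: [0.4, -0.0, 0.6]
finger_gap: 0.0495
finger_force: 0.0
clock: 8.48
tool_pos: [0.4186, 0.158, 0.3626]
tool_rot: [2.277, 2.16, 0.006]
ft_force: [0.0, -0.5, -1.0]
finger_gap: 0.0498
finger_force: 0.0
[(0.96, array([[0.41664978, 0.15739324, 0.003     ]]))]
0.92 [211.6, 142.7, 297.7, 208.2] [[0.38057252 0.19240194 0.029     ]
 [0.46141376 0.18799326 0.029     ]
 [0.37420482 0.12680981 0.029     ]]
[-38.74121607  11.30892399  -0.10077015]
```

```bash
python3 -m crank '[{"x":-5.5,"y":1.6,"z":0,"ax":0,"ay":0,"az":0,"jaw":5},{"x":-5.5,"y":1.6,"z":0,"ax":0,"ay":0,"az":0,"jaw":5},{"x":-5.5,"y":1.6,"z":0,"ax":0,"ay":0,"az":0,"jaw":5},{"x":-5.5,"y":1.6,"z":0,"ax":0,"ay":0,"az":0,"jaw":5},{"x":-5.5,"y":1.6,"z":0,"ax":0,"ay":0,"az":0,"jaw":5}]' 50|tail -1
python3 -m crank '[{"x":-5.5,"y":1.6,"z":0,"ax":0,"ay":0,"az":0,"jaw":5},{"x":-5.5,"y":1.6,"z":0,"ax":0,"ay":0,"az":0,"jaw":5},{"x":0,"y":0,"z":0,"ax":0,"ay":0,"az":0,"jaw":5},{"x":0,"y":0,"z":0,"ax":0,"ay":0,"az":0,"jaw":5}]' 50
python3 look.py w4 nose:0 guide:0 box:0
```

```text
finger_force: 0.0
clock: 9.75
tool_pos: [0.5092, -0.232, 0.3589]
tool_rot: [-2.277, -2.159, 0.0]
ft_force: [1.0, 0.5, 1.0]
finger_gap: 0.0502
finger_force: 0.0
9.75 [ 0.50915603 -0.23203083  0.35891428] [[0.053, 0.999, -0.003], [0.999, -0.053, 0.002], [0.002, -0.003, -1.0]] [-0.64  0.16  1.69  0.    1.3  -0.59]
nose [([243.2, 136.3], 0.71, [0.4975, -0.1962, 0.0])]
guide [([251.9, 215.3], 0.89, [0.5014, -0.2827, 0.0])]
box [([255.5, 250.9], 0.59, [0.5029, -0.3266, 0.0])]
```

View pics/w4.png

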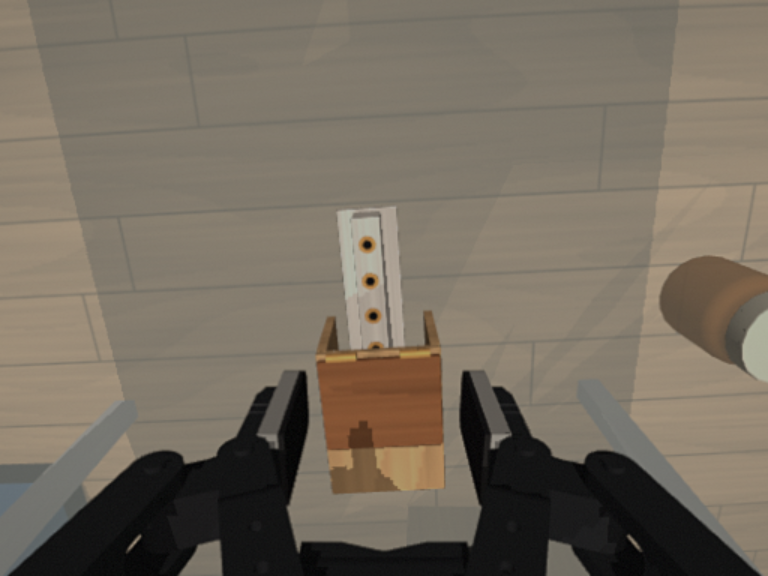

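The picture (1.5x) shows the guide's nose edge from (338,211) to (396,207), rib holes at (367,244), (370,281) and (373,316), and the box mouth at about y=350.

Run:
```python
from h import *
c=np.load("w4.npy",allow_pickle=True).item()
p=lambda uv,z:toworld(c,np.array(uv)/1.5,z)
n=p([[338,211],[396,207]],.006);print("nose",n.round(4).tolist(),n.mean(0),np.linalg.norm(n[0]-n[1]))
h=p([[367,244],[370,281],[373,316]],.03);print(h.round(4).tolist(),"yaw",np.degrees(np.arctan2(h[0,1]-h[2,1],h[0,0]-h[2,0])))
b=p([[318,361],[440,357],[327,318],[433,314]],.0635);print("boxfront",b.round(4).tolist())
y=np.arctan2(h[0,1]-h[2,1],h[0,0]-h[2,0]);g=n.mean(0)-.035*np.array([np.cos(y),np.sin(y),0]);print("grip",g,delta([g[0],g[1],.18]))
```

```text
nose [[0.4797, -0.1987, 0.006], [0.5184, -0.1981, 0.006]] [ 0.4990527  -0.19843231  0.006     ] 0.03867492774250462
[[0.4987, -0.2167, 0.03], [0.4991, -0.2412, 0.03], [0.4995, -0.2654, 0.03]] yaw 90.95716856669132
boxfront [[0.466, -0.2799, 0.0635], [0.5399, -0.2811, 0.0635], [0.474, -0.2523, 0.0635], [0.5363, -0.2531, 0.0635]]
grip [ 0.49963737 -0.23342743  0.006     ] [-0.27920661 -0.96179345 18.04216482]
```

```bash
python3 -m crank '[{"x":-0.3,"y":-1.0,"z":4,"ax":0,"ay":0,"az":-4,"jaw":5},{"x":0,"y":0,"z":5,"ax":0,"ay":0,"az":0,"jaw":5},{"x":0,"y":0,"z":5,"ax":0,"ay":0,"az":0,"jaw":5},{"x":0,"y":0,"z":2.8,"ax":0,"ay":0,"az":0,"jaw":5},{"x":0,"y":0,"z":0.5,"ax":0,"ay":0,"az":0,"jaw":5}]' 50
python3 -m crank '[{"x":0,"y":0,"z":0,"ax":0,"ay":0,"az":0,"jaw":3},{"x":0,"y":0,"z":0,"ax":0,"ay":0,"az":0,"jaw":0},{"x":0,"y":0,"z":0,"ax":0,"ay":0,"az":0,"jaw":0},{"x":0,"y":0,"z":0,"ax":0,"ay":0,"az":0,"jaw":0}]' 50
```

```text
clock: 10.58
tool_pos: [0.4986, -0.2335, 0.1858]
tool_rot: [-2.198, -2.238, 0.001]
ft_force: [0.5, 0.1, 0.8]
finger_gap: 0.0498
finger_force: 0.0
clock: 11.08
tool_pos: [0.5003, -0.2355, 0.1898]
tool_rot: [2.2, 2.238, 0.001]
ft_force: [-0.6, 1.9, 6.7]
finger_gap: 0.0166
finger_force: 51.4
```

The closed tips reach about 184 mm ahead of the flange and touch the shoe lightly. I'll back off a little and pull the guide out.

```bash
python3 -m crank '[{"x":1,"y":0,"z":-0.3,"ax":0,"ay":0,"az":0,"jaw":0},{"x":2.5,"y":0,"z":0,"ax":0,"ay":0,"az":0,"jaw":0},{"x":3,"y":0,"z":0,"ax":0,"ay":0,"az":0,"jaw":0},{"x":3,"y":0,"z":0,"ax":0,"ay":0,"az":0,"jaw":0},{"x":2.5,"y":0,"z":0,"ax":0,"ay":0,"az":0,"jaw":0}]' 60
python3 -m crank '[{"x":0,"y":0,"z":0,"ax":0,"ay":0,"az":0,"jaw":0},{"x":0,"y":0,"z":0,"ax":0,"ay":0,"az":0,"jaw":5},{"x":0,"y":0,"z":0,"ax":0,"ay":0,"az":0,"jaw":5},{"x":0,"y":0,"z":-4,"ax":0,"ay":0,"az":0,"jaw":5},{"x":0,"y":0,"z":-5,"ax":0,"ay":0,"az":0,"jaw":5}]' 60
python3 -m crank '[{"x":-2,"y":0,"z":-5,"ax":0,"ay":0,"az":0,"jaw":5},{"x":-5,"y":0,"z":-2,"ax":0,"ay":0,"az":0,"jaw":5},{"x":0,"y":0,"z":0,"ax":0,"ay":0,"az":0,"jaw":5},{"x":0,"y":0,"z":0,"ax":0,"ay":0,"az":0,"jaw":5}]'
python3 look.py w5 nose:0 guide:0 handle:.038
```

```text
clock: 11.7
tool_pos: [0.4968, -0.1132, 0.1905]
tool_rot: [-2.201, -2.24, 0.0]
ft_force: [-0.0, -0.1, -2.1]
finger_gap: 0.0163
finger_force: 58.7
clock: 12.32
tool_pos: [0.4968, -0.1156, 0.2809]
tool_rot: [-2.202, -2.237, 0.001]
ft_force: [0.7, -0.2, 0.9]
finger_gap: 0.0498
finger_force: 0.0
clock: 12.82
tool_pos: [0.4982, -0.1852, 0.3501]
tool_rot: [-2.203, -2.238, -0.0]
ft_force: [-0.8, 0.2, -0.6]
finger_gap: 0.0498
finger_force: 0.0
12.825 [ 0.49822831 -0.18518118  0.35010547] [[-0.016, 1.0, -0.001], [1.0, 0.016, 0.001], [0.001, -0.001, -1.0]] [-0.58  0.09  1.78  0.    1.27 -0.6 ]
nose [([255.6, 54.2], 0.84, [0.4963, -0.0743, 0.0])]
guide [([254.4, 149.8], 0.87, [0.4964, -0.1627, 0.0])]
handle [([255.5, 222.6], 0.87, [0.4985, -0.2251, 0.038])]
```

View pics/w5.png

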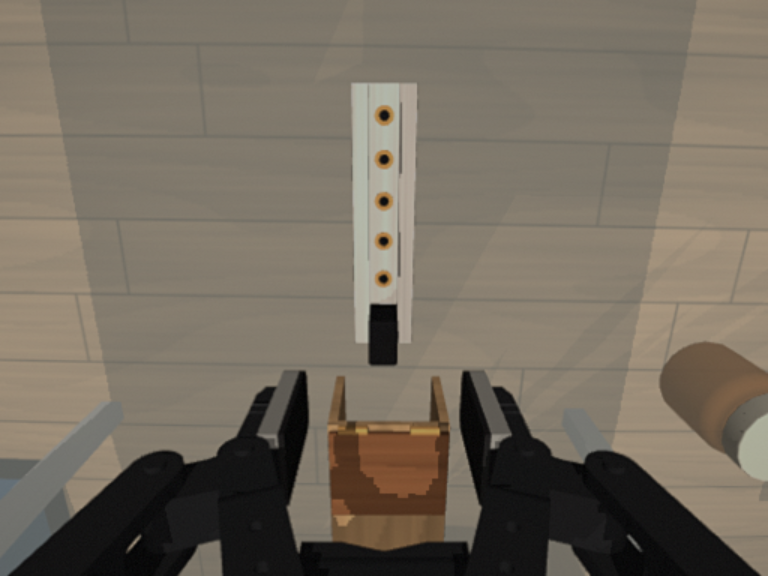

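The guide is free of the box: nose edge from (351,83) to (417,83), tail at y=343, handle at (384,335).

Run:
```python
from h import *
c=np.load("w5.npy",allow_pickle=True).item()
p=lambda uv,z:toworld(c,np.array(uv)/1.5,z)
n=p([[351,83],[417,83],[356,343],[411,343]],.006);a=n[:2].mean(0);b=n[2:].mean(0);d=(a-b)/np.linalg.norm(a-b)
print(a,b,np.linalg.norm(a-b),"yaw",np.degrees(np.arctan2(d[1],d[0])))
h=p([[384,115],[383,279]],.03);print(h.round(4).tolist())
g=(a+b)/2-.03*d;print("grip",g,delta([g[0],g[1],.2]))
```

```text
[ 0.49668657 -0.07576361  0.006     ] [ 0.49890061 -0.24596742  0.006     ] 0.17021821145883825 yaw 90.7452737516948
[[0.497, -0.0946, 0.03], [0.4978, -0.1913, 0.03]]
grip [ 0.4981838  -0.19086298  0.006     ] [-6.93167911e-01 -3.79338303e-03  1.49665252e+01]
```

```bash
python3 -m crank '[{"x":-0.6,"y":0,"z":4,"ax":0,"ay":0,"az":0,"jaw":5},{"x":0,"y":0,"z":5,"ax":0,"ay":0,"az":0,"jaw":5},{"x":0,"y":0,"z":4,"ax":0,"ay":0,"az":0,"jaw":5},{"x":0,"y":0,"z":2,"ax":0,"ay":0,"az":0,"jaw":3},{"x":0,"y":0,"z":0,"ax":0,"ay":0,"az":0,"jaw":0}]' 80
python3 -m crank '[{"x":0,"y":0,"z":0,"ax":0,"ay":0,"az":0,"jaw":0},{"x":0,"y":0,"z":0,"ax":0,"ay":0,"az":0,"jaw":0},{"x":0,"y":0,"z":0,"ax":0,"ay":0,"az":0,"jaw":0},{"x":0,"y":0,"z":0,"ax":0,"ay":0,"az":0,"jaw":0}]' 80
```

```text
clock: 13.65
tool_pos: [0.4977, -0.1897, 0.1985]
tool_rot: [-2.198, -2.237, 0.001]
ft_force: [1.3, -0.3, -1.6]
finger_gap: 0.0152
finger_force: 73.6
clock: 14.15
tool_pos: [0.4988, -0.191, 0.2011]
tool_rot: [2.202, 2.24, 0.0]
ft_force: [-0.9, 0.6, -2.4]
finger_gap: 0.0146
finger_force: 78.2
```

```bash
python3 -m crank '[{"x":0,"y":0,"z":-2,"ax":0,"ay":0,"az":0,"jaw":0},{"x":0,"y":0,"z":-4,"ax":0,"ay":0,"az":0,"jaw":0},{"x":4.6,"y":2.6,"z":0,"ax":0,"ay":0,"az":0,"jaw":0},{"x":4.6,"y":2.6,"z":0,"ax":0,"ay":0,"az":0,"jaw":0},{"x":4.5,"y":2.6,"z":0,"ax":0,"ay":0,"az":0,"jaw":0}]' 80
python3 -m crank '[{"x":4.5,"y":2.6,"z":0,"ax":0,"ay":0,"az":0,"jaw":0},{"x":0,"y":0,"z":0,"ax":0,"ay":0,"az":4.4,"jaw":0},{"x":0,"y":0,"z":2,"ax":0,"ay":0,"az":0,"jaw":0},{"x":0,"y":0,"z":0,"ax":0,"ay":0,"az":0,"jaw":0},{"x":0,"y":0,"z":0,"ax":0,"ay":0,"az":0,"jaw":0}]' 80
python3 look.py w6 nose:.02 mouth:.01 stop:.01 dock:0
```

```text
clock: 14.78
tool_pos: [0.5749, -0.0513, 0.261]
tool_rot: [2.203, 2.239, 0.0]
ft_force: [0.8, -0.4, -2.1]
finger_gap: 0.0152
finger_force: 78.7
clock: 15.4
tool_pos: [0.5992, -0.0078, 0.2401]
tool_rot: [-2.287, -2.153, 0.001]
ft_force: [-0.6, 0.4, -2.4]
finger_gap: 0.015
finger_force: 78.8
15.4 [ 0.5991585  -0.00781033  0.24005215] [[0.06, 0.998, -0.001], [0.998, -0.06, 0.0], [0.0, -0.001, -1.0]] [-0.21  0.4   1.65  0.    1.09 -0.15]
nose [([255.2, 17.1], 0.68, [0.6059, 0.1093, 0.02])]
mouth []
stop []
dock []
```

View pics/w6.png

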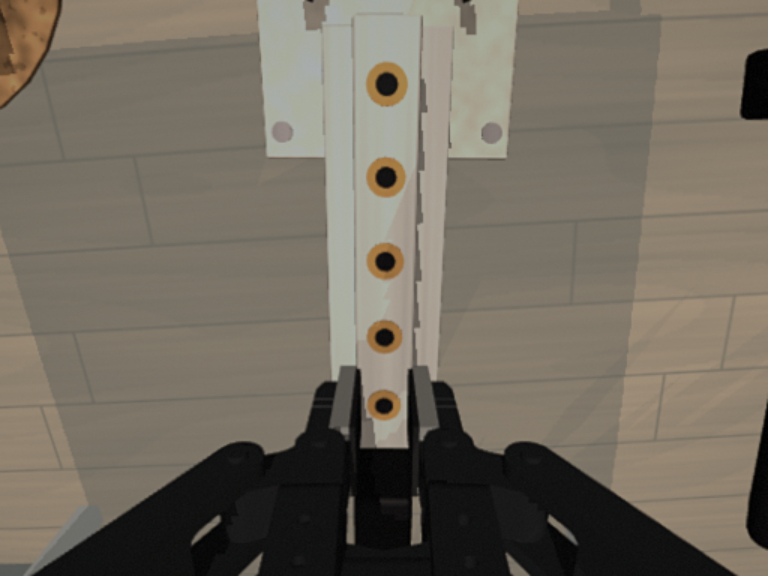

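The guide is level and aligned with the dock. The plate's near corners are (267,158) and (505,158), rivets (282,132) and (491,132), the shoe's left edge runs (323,25)-(331,375) and its right edge (452,27)-(437,375).

Run:
```python
from h import *
c=np.load("w6.npy",allow_pickle=True).item()
p=lambda uv,z:toworld(c,np.array(uv)/1.5,z)
q=p([[267,158],[505,158],[258,2],[517,2],[282,132],[491,132]],.01)
d0=(q[0]+q[1])/2; dl=q[2]-q[0]; dr=q[3]-q[1]
an=lambda v:np.degrees(np.arctan2(v[1],v[0]))
print("plate edge c",d0,np.linalg.norm(q[0]-q[1]),"dirs",an(dl),an(dr),an(q[1]-q[0])+90,"rivets",(q[4]+q[5])/2,an(q[5]-q[4])+90)
s=p([[323,25],[331,375],[452,27],[437,375]],.045); print("shoe widths",np.linalg.norm(s[0]-s[2]),np.linalg.norm(s[1]-s[3]))
f=(s[0]+s[2])/2;b=(s[1]+s[3])/2;print("front",f,"yaw",an(f-b),an(s[0]-s[1]),an(s[2]-s[3]))
h=p([[387,84],[384,405]],.069);print("holes yaw",an(h[0]-h[1]),h)
ang=np.radians(86.4);u=np.array([np.cos(ang),np.sin(ang)]);v=np.array([-u[1],u[0]])
e=f[:2]-d0[:2];print("nose along, lateral (dock y) mm",1000*e@u-105,1000*e@v, "earlier est",1000*(f[:2]-[.6114,.1678])@v)
st=ctrl.state();print(st["tool_pos"],R.from_rotvec(st["tool_rot"]).as_matrix()[:,0])
```

```text
plate edge c [0.60429058 0.06379008 0.01      ] 0.09497533203151032 dirs 85.86209177953641 86.16330330084877 86.50430074407285 rivets [0.60507666 0.07363811 0.01      ] 86.5039311098188
shoe widths 0.03933556030016067 0.04038128402450639
front [0.60706068 0.10460256 0.045     ] yaw 85.99371339338575 85.74269121849713 86.2459516864605
holes yaw 86.04552408513842 [[ 0.60566226  0.08612865  0.069     ]
 [ 0.5988582  -0.0122976   0.069     ]]
nose along, lateral (dock y) mm -64.09411927044903 -0.2019927521060767 earlier est 0.36256141350693527
[ 0.59972327 -0.00752247  0.24121104] [ 6.00405940e-02  9.98195924e-01 -1.53463784e-04]
```

```bash
python3 -m crank '[{"x":0,"y":0,"z":1.5,"ax":0,"ay":0,"az":0,"jaw":0},{"x":0,"y":0,"z":0.9,"ax":0,"ay":0,"az":0,"jaw":0},{"x":0,"y":0,"z":0.4,"ax":0,"ay":0,"az":0,"jaw":0},{"x":0,"y":0,"z":0,"ax":0,"ay":0,"az":0,"jaw":0},{"x":0,"y":0,"z":0,"ax":0,"ay":0,"az":0,"jaw":0}]' 80
```

```text
clock: 16.27
tool_pos: [0.5998, -0.0072, 0.213]
tool_rot: [2.286, 2.154, 0.001]
ft_force: [-0.1, 0.3, -3.1]
finger_gap: 0.0148
finger_force: 78.8
```

```bash
python3 -m crank '[{"x":1.5,"y":0,"z":0.1,"ax":0,"ay":0,"az":0,"jaw":0},{"x":1.0,"y":0,"z":0,"ax":0,"ay":0,"az":0,"jaw":0},{"x":1.0,"y":0,"z":0,"ax":0,"ay":0,"az":0,"jaw":0},{"x":0.5,"y":0,"z":0,"ax":0,"ay":0,"az":0,"jaw":0},{"x":0,"y":0,"z":0,"ax":0,"ay":0,"az":0,"jaw":0}]' 80
```

```text
clock: 16.9
tool_pos: [0.6019, 0.0332, 0.2117]
tool_rot: [2.286, 2.155, -0.0]
ft_force: [0.5, -0.1, -1.7]
finger_gap: 0.0147
finger_force: 78.8
```

```bash
python3 -m crank '[{"x":1,"y":0,"z":0,"ax":0,"ay":0,"az":0,"jaw":0},{"x":1.0,"y":0,"z":0,"ax":0,"ay":0,"az":0,"jaw":0},{"x":1.0,"y":0,"z":0,"ax":0,"ay":0,"az":0,"jaw":0},{"x":1,"y":0,"z":0,"ax":0,"ay":0,"az":0,"jaw":0},{"x":0,"y":0,"z":0,"ax":0,"ay":0,"az":0,"jaw":0}]' 80
python3 -m crank '[{"x":1,"y":0,"z":0,"ax":0,"ay":0,"az":0,"jaw":0},{"x":1.0,"y":0,"z":0,"ax":0,"ay":0,"az":0,"jaw":0},{"x":1.0,"y":0,"z":0,"ax":0,"ay":0,"az":0,"jaw":0},{"x":1,"y":0,"z":0,"ax":0,"ay":0,"az":0,"jaw":0},{"x":0,"y":0,"z":0,"ax":0,"ay":0,"az":0,"jaw":0}]' 80
```

```text
clock: 17.52
tool_pos: [0.6042, 0.0736, 0.2116]
tool_rot: [-2.285, -2.155, 0.0]
ft_force: [0.0, -0.2, -2.7]
finger_gap: 0.0146
finger_force: 78.8
clock: 18.15
tool_pos: [0.6064, 0.1136, 0.2112]
tool_rot: [-2.285, -2.154, -0.0]
ft_force: [-0.1, 1.5, -4.6]
finger_gap: 0.0149
finger_force: 78.4
```

```bash
python3 -m crank '[{"x":1,"y":0,"z":0.05,"ax":0,"ay":0,"az":0,"jaw":0},{"x":1.0,"y":0,"z":0,"ax":0,"ay":0,"az":0,"jaw":0},{"x":0.8,"y":0,"z":0,"ax":0,"ay":0,"az":0,"jaw":0},{"x":0.3,"y":0,"z":0,"ax":0,"ay":0,"az":0,"jaw":0},{"x":0,"y":0,"z":0,"ax":0,"ay":0,"az":0,"jaw":0}]' 80
python3 -m crank '[{"x":0.3,"y":0,"z":0,"ax":0,"ay":0,"az":0,"jaw":0},{"x":0.1,"y":0,"z":0,"ax":0,"ay":0,"az":0,"jaw":0},{"x":0.1,"y":0,"z":0,"ax":0,"ay":0,"az":0,"jaw":0},{"x":0.1,"y":0,"z":0,"ax":0,"ay":0,"az":0,"jaw":0},{"x":0,"y":0,"z":0,"ax":0,"ay":0,"az":0,"jaw":0}]' 80
```

```text
clock: 18.77
tool_pos: [0.6084, 0.1439, 0.2109]
tool_rot: [-2.286, -2.154, 0.0]
ft_force: [0.5, 0.3, -7.0]
finger_gap: 0.0153
finger_force: 78.3
clock: 19.4
tool_pos: [0.6088, 0.1494, 0.2108]
tool_rot: [-2.287, -2.154, 0.001]
ft_force: [-0.4, -3.9, -9.0]
finger_gap: 0.015
finger_force: 78.3
```

```bash
python3 -m crank '[{"x":0.1,"y":0,"z":0,"ax":0,"ay":0,"az":0,"jaw":0},{"x":0.1,"y":0,"z":0,"ax":0,"ay":0,"az":0,"jaw":0},{"x":0.1,"y":0,"z":0,"ax":0,"ay":0,"az":0,"jaw":0},{"x":0,"y":0,"z":0,"ax":0,"ay":0,"az":0,"jaw":0}]' 80
```

```text
clock: 19.9
tool_pos: [0.609, 0.1514, 0.2109]
tool_rot: [2.286, 2.154, -0.005]
ft_force: [-1.1, -9.2, -10.2]
finger_gap: 0.015
finger_force: 78.4
```

```bash
python3 -m crank '[{"x":0.2,"y":0,"z":0,"ax":0,"ay":0,"az":0,"jaw":0},{"x":0.2,"y":0,"z":0,"ax":0,"ay":0,"az":0,"jaw":0},{"x":0,"y":0,"z":0,"ax":0,"ay":0,"az":0,"jaw":0}]' 80
python3 look.py w7 handle:.048 mouth:.01 stop:.01 nose:.01
```

```text
clock: 20.27
tool_pos: [0.6093, 0.1527, 0.2108]
tool_rot: [2.283, 2.152, -0.013]
ft_force: [-2.9, -22.1, -7.7]
finger_gap: 0.0146
finger_force: 78.7
20.275 [0.60932045 0.15272025 0.21081377] [[0.059, 0.998, -0.003], [0.998, -0.059, -0.009], [-0.009, -0.002, -1.0]] [ 0.06  0.5   1.57 -0.01  1.07  0.12]
handle [([257.1, 343.5], 0.69, [0.607, 0.1078, 0.048])]
mouth []
stop []
nose []
```

View pics/w7.png

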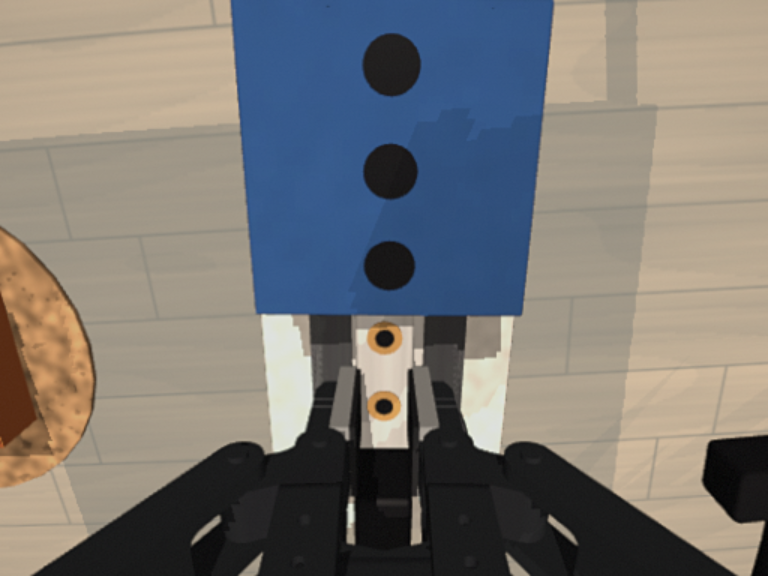

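Both rib holes sit where they did in the hand before insertion ((384,405)), so the guide has not slipped. The force is building at the place where the stop is expected. I'll relax slightly, release, and retreat.

```bash
python3 -m crank '[{"x":-0.2,"y":0,"z":0,"ax":0,"ay":0,"az":0,"jaw":0},{"x":0,"y":0,"z":0,"ax":0,"ay":0,"az":0,"jaw":0},{"x":0,"y":0,"z":0,"ax":0,"ay":0,"az":0,"jaw":3.5},{"x":0,"y":0,"z":0,"ax":0,"ay":0,"az":0,"jaw":4},{"x":0,"y":0,"z":-2,"ax":0,"ay":0,"az":0,"jaw":4}]' 80
python3 -m crank '[{"x":0,"y":0,"z":-5,"ax":0,"ay":0,"az":0,"jaw":4},{"x":0,"y":0,"z":-5,"ax":0,"ay":0,"az":0,"jaw":4},{"x":0,"y":0,"z":-5,"ax":0,"ay":0,"az":0,"jaw":4},{"x":0,"y":0,"z":0,"ax":0,"ay":0,"az":0,"jaw":4}]'
python3 look.py w8 handle:.048 mouth:.01 stop:.01 cover:.003 mat:.0 dock:0
```

```text
clock: 21.15
tool_pos: [0.6091, 0.1551, 0.2318]
tool_rot: [-2.286, -2.154, 0.0]
ft_force: [-0.9, 0.6, -0.5]
finger_gap: 0.0403
finger_force: 0.0
clock: 21.65
tool_pos: [0.6106, 0.1552, 0.39]
tool_rot: [2.28, 2.149, 0.018]
ft_force: [-0.2, 0.1, -0.4]
finger_gap: 0.04
finger_force: 0.0
21.65 [0.61061684 0.15520235 0.38998765] [[0.059, 0.998, 0.014], [0.998, -0.059, 0.001], [0.002, 0.014, -1.0]] [0.06 0.3  1.45 0.   1.37 0.12]
handle [([251.1, 219.3], 0.67, [0.6079, 0.1066, 0.048])]
mouth [([250.7, 184.0], 0.77, [0.6093, 0.1337, 0.01])]
stop [([253.9, 62.6], 0.57, [0.6207, 0.261, 0.01])]
cover [([81.2, 171.0], 0.93, [0.4178, 0.1596, 0.003]), ([254.0, 58.6], 0.27, [0.6212, 0.2653, 0.003])]
mat [([254.7, 60.3], 0.59, [0.6218, 0.2638, 0.0])]
dock [([249.9, 151.1], 0.81, [0.6107, 0.1693, 0.0])]
```

View pics/w8.png

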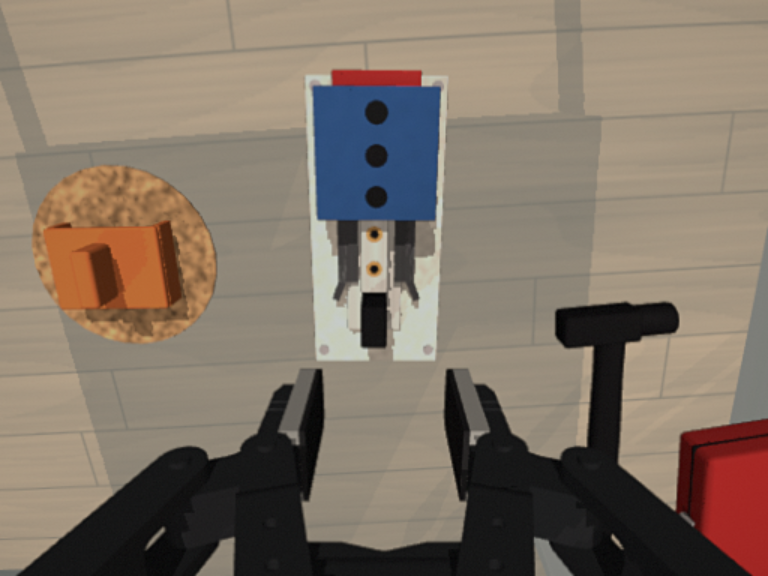

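The cover stands on the mat and the guide is in the rail. The shoe's tail edge is near (349,329), and the handle's top front edge is near (374,293). I'll check the depth against the plate's edge at (318,360)-(435,360).

Run:
```python
from h import *
c=np.load("w8.npy",allow_pickle=True).item()
p=lambda uv,z:toworld(c,np.array(uv)/1.5,z)[:,:2]
q=p([[318,361],[435,360],[306,76],[447,77]],.01);e=q[:2].mean(0);u=(q[2:].mean(0)-e);L=np.linalg.norm(u);u/=L;print("yaw",np.degrees(np.arctan2(u[1],u[0])),"len",L)
dx=lambda uv,z:[round(float((w-e)@u*1000-105),1) for w in p(uv,z)]
print("tail (-75)",dx([[350,329],[400,329]],.016),"handle top front/rear (-41/-71)",dx([[374,293],[374,347]],.06),"holes",dx([[374,234],[374,269]],.04))
# holes in guide frame from w5
c=np.load("w5.npy",allow_pickle=True).item();n=p([[384,83]],.006)[0];h=p([[383,279],[383,241]],.03);print("holes guide x",[85-1000*np.linalg.norm(n-w) for w in h])
im=np.load("w8.npy",allow_pickle=True).item()["image"][180:250,200:310];cv2.imwrite("pics/w8c.png",cv2.resize(im,None,fx=7,fy=7,interpolation=2))
```

```text
yaw 86.29732594833669 len 0.20904445603975016
tail (-75) [-75.2, -75.2] handle top front/rear (-41/-71) [-31.3, -69.9] holes [3.7, -20.6]
holes guide x [np.float64(-30.485447396318932), np.float64(-6.280741472862758)]
```

View pics/w8c.png

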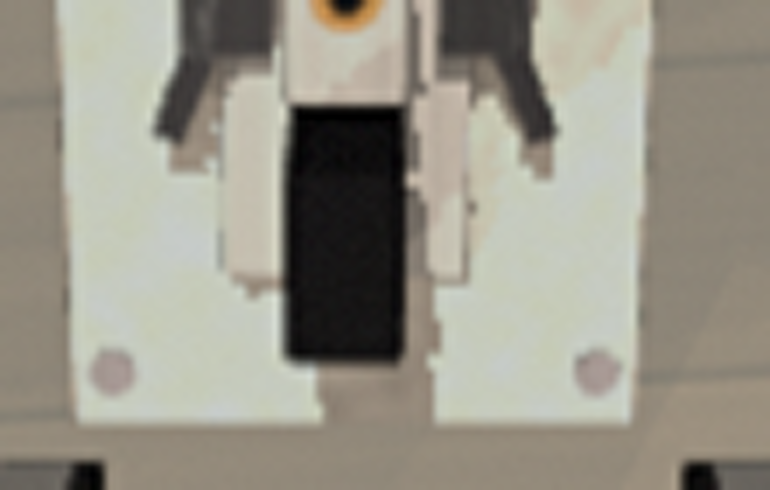

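The tail measures -75.2 mm (-75 when home) and the holes put the guide's centre at dock x = 10 mm (10 when home), so it is fully seated. Handing in.

```bash
python3 -c "
from rig import ticket
print(ticket.sign_off())"
```

```text
the job is handed in; nothing more can be done
None
```

The job is handed in, verdict not shown: the cover stands within about 5 mm of the mat's centre, the guide measures fully home (tail at dock x = -75 mm) and is released, and no bystander was touched, at about 22 s on the clock; I viewed 11 pictures, one over the limit of 10.

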